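# Walk a sticky print-head shutter home

## Robot

A 7-joint arm with a two-finger parallel gripper is mounted at the origin on the work surface. World frame = base frame: x ahead of the robot, y to its left, z up, the work surface at z = 0. Lengths are in m, angles in rad, forces in N, time in s.
With the tool pointing down it reaches from about 0.425 to 0.95 m from the base axis. Payload 4.7 kg.
Tool frame: the origin (TCP) lies on the centre line of the jaws, within the pads' length; the fingertips stand robot.nose_length ahead of it and the grasp point (between the pads) lies 8 mm behind it (robot.nose_length is the distance from the TCP to the fingertips, in m); z points along the fingers, y is the line along which they close (so a half turn about z gives the same grasp; the last joint's range is limited). The gripper opens to 85 mm and grips with 20 to 120 N. Pads are 22 mm wide; open, the fingers measure 114 mm over their backs; the gripper's body (76 mm by 85 mm) begins 54 mm behind the grasp point. The pads swing forward as they close: fully open they stand 13 mm farther back than shut.
Start: joints at [-1.158, 0.469, -0.049, 1.532, 0.024, 1.141, -0.082], TCP at [0.289, 0.61, 0.221] pointing down, gripper open.
Joint ranges: [-2.59, 2.59], [-0.33, 1.99], [-1.39, 1.29], [0.1, 2.45], [-1.04, 4.18], [0.21, 1.99], [-2.66, 2.66]. Speed limits (rad/s): [2.57, 2.57, 3.14, 3.14, 3.14, 3.14, 3.14].

## Interface

Orientations are given as [roll, pitch, yaw] about the fixed x, y, z axes, in that order (R = Rz(yaw) Ry(pitch) Rx(roll)).
In Python, from plant import robot gives the robot as it stands. Calls block until the motion is done:
- robot.goto(position, orientation): joint-space move of the TCP to a pose.
- robot.move_straight(position, vel=0.15, attitude=None, contact_N=None): straight line of the TCP; attitude=None keeps the orientation; vel is the mean speed in m/s. With contact_N (N) it stops when the force on the tool has changed by that much, and returns True; else False.
- robot.move_joints(angles): joint-space move.
- robot.grip(opening, strength=None): opening from 0.0 (shut) to 1.0 (fully open); strength is the grip in N (None keeps the last); returns when the fingers have stopped.
- robot.sleep(seconds).
- robot.inverse_kinematics(position, orientation): joint angles nearest the present ones, or None.
- robot.sense(): the state.
- robot.grab_frame(name): name is "scene" or "top"; returns a dict with "image" (480x640x3 uint8, red, green, blue), "range_z" (480x640 float32, m along the optical axis (not along the pixel's ray), 0 where there is no reading), "fx", "fy", "cx", "cy" (pixels), "dist_coeffs" ([k1, k2, p1, p2, k3] as OpenCV has them; the pictures are not rectified), "R" (3x3) and "t" (3): a world point X has camera coordinates R X + t. Camera axes: x right, y down, z forward; pixel columns grow to the right and rows downward; lengths in m; the calibration is good to about 2 mm. A picture is of the moment at which its call begins.
A pose or a line that the arm cannot do raises robot.IKError and nothing moves.
- robot.close_job(): hands the job in; it is judged then, once.
The state is a dict: "t": time; "joint_pos": joint angles; "joint_velocities": joint speeds; "effort": joint torques, N m; "tcp_pos": TCP position; "tcp_rot": TCP orientation; "wrist_force": force on the tool from outside, world axes, zero at the start; "torque": the same for the moment, N m; "opening": opening from 0.0 (shut) to 1.0 (fully open); "gripper_force": force on a finger pad.
Only numpy, scipy, OpenCV 4.12 (cv2) and the standard library are available. Lean on these libraries where they do the work, as an engineer would, in place of code of your own. Each camera call takes 0.05 s, during which the arm holds its last target. There are 200 camera calls.

## Task

On the print carriage, slide the aluminium shutter plate away from the robot along its sticky track until it has pushed both stiff steel plungers at the far end fully in, and leave it there. It racks and jams if one end gets ahead, so push its two upright posts by turns, gently: when it binds or bottoms out do not force it (never more than 20 N), and do not disturb the other things on the bench.

Things in the scene. Friction and masses are not known exactly. Their poses are not given: they have to be found in the camera images.
- carriage: Fixed steel plate 330 x 390 x 12 mm on the bench; origin: on the bench, midway between the tracks; +x the way the shutter must slide (roughly away from the robot), +y left. Tracks along x with lips hold the shutter's edges (near y = +-145 mm). A clear guard covers the shutter's middle (|y| < 62 mm, top 25 mm): only its posts can be pushed. Nothing but the posts stands over 42 mm high.
- shutter: Loose aluminium plate 90 (x) x 287 (y) x 6 mm, 0.3-0.6 kg, captive in the tracks; unknown side play, 2.4 to 4.5 mm in all. Origin: centre of its underside. Starts 35 to 75 mm short of home. Slides at 1 to 3 N. Pushed at one end it turns a little (that post gains 8 to 28 mm), then wedges, however hard pushed, until the other end is pushed on. Lugs 26 mm wide under the posts reach its front edge.
- post_left (a point): Left post of the shutter: upright round dark steel post 14 mm in diameter, from 34 to 72 mm over the bench. The point lies on its axis 50 mm over the bench; shutter frame (0, +105, 38) mm.
- post_right (a point): Right post of the shutter, the same; shutter frame (0, -105, 38) mm.
- plunger_left (a joint): Steel plunger at the front end in line with the left post, under a black hood (60 x 34 mm, top 41 mm over the bench). Value in m: 0 out, 0.006 fully in, at a hard stop. The lug meets it 6 mm before home; it resists with 4 N and stays where it is left. Both hoods are set together at an unknown place along x: fully home, the posts stand somewhere between 45 and 65 mm of carriage x; find it by feel.
- plunger_right (a joint): The same at the right, in line with the right post.
- controller: Bystander: loose white temperature controller, 45 x 85 x 60 mm, origin at the centre of its underside.
- driver: Bystander: loose screwdriver lying on the bench, about 200 mm long, origin under its middle.
- solvent: Bystander: loose white bottle, 52 mm in diameter, 130 mm high, origin at the centre of its underside.
- screw_tray: Bystander: loose black open tray, 90 x 120 x 25 mm, origin at the centre of its underside.

How it is judged:
On the way:
1. the shutter has been walked along the track: both posts beyond 30 mm of carriage x (x of each of post_left, post_right in the frame of carriage above 0.03 m), for 0.1 s.
At the end, for the whole second after the job is handed in: Both plungers pushed in by more than 4.5 of their 6 mm, both posts beyond 40 mm of carriage x, the shutter at rest (value of joint each of plunger_left, plunger_right above 0.0045 m and x of each of post_left, post_right in the frame of carriage above 0.04 m and linear speed of shutter below 0.01 m/s); the robot touches nothing.
It fails at once if the robot pushes the shutter with more than 20 N (contact force between any of the fingers, the arm and shutter above 20 N).
It fails at once if a bystander is moved by more than 20 mm (distance of any of controller, driver, solvent, screw_tray from where it was at the start of the episode above 0.02 m).
It also fails if it takes over 72 s, if anything falls off the work surface, if the arm or the gripper's body presses on something with over 40 N, if the wrist force passes 120 N, or if a joint passes its speed limit or range.

## Working session

There is one attempt and no reset: what is moved stays moved. The work goes in short steps, each a Python script; the robot and the scene stay as the last script left them, time stands still between calls to the robot, and variables do not carry over. Pictures are saved under pics/ and viewed, at most 10 in all, crops included, and the job is handed in when it is done.

```bash
ls; mkdir -p pics; python3 - <<'E'
from plant import robot
import cv2, numpy as np
for n in ("scene","top"):
    f=robot.grab_frame(n)
    cv2.imwrite(f"pics/{n}0.png",f["image"][:,:,::-1])
    np.savez(f"{n}0.npz",**{k:np.array(v) for k,v in f.items()})
    print(n,f["fx"],f["cx"],f["dist_coeffs"],np.round(f["R"],3).tolist(),f["t"])
s=robot.sense();print(s["t"],s["tcp_pos"],s["tcp_rot"],s["wrist_force"],robot.nose_length)
E
```

```text
pics
scene 458.6277036887723 321.50956860971985 [-0.10751937  0.          0.          0.          0.        ] [[-0.381, 0.925, -0.001], [0.72, 0.296, -0.627], [-0.58, -0.24, -0.779]] [ 0.23290407 -0.36629832  1.50500323]
top 485.19185075186266 317.95843551196043 [-0.089342  0.        0.        0.        0.      ] [[0.029, -0.999, 0.02], [-0.994, -0.031, -0.106], [0.106, -0.017, -0.994]] [-0.03522717  0.53398196  1.19001874]
0.1 [0.28834169 0.60968887 0.21955479] [-3.13979398e+00  4.32559416e-05  2.69981363e+00] [ 0.74604322 -0.38754276 -0.62124554] 0.011
```

View pics/top0.png

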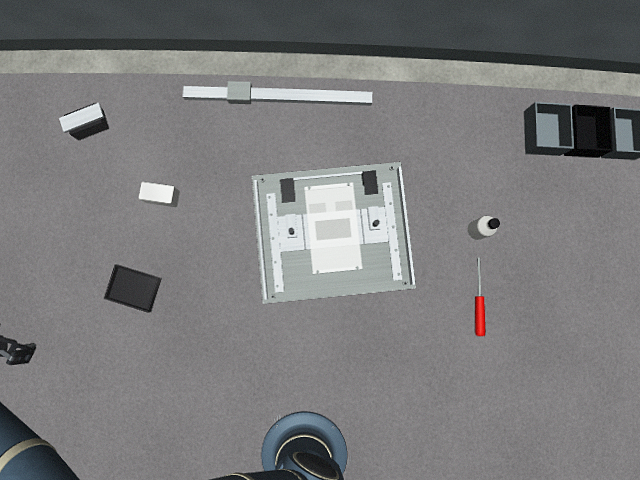

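View pics/scene0.png

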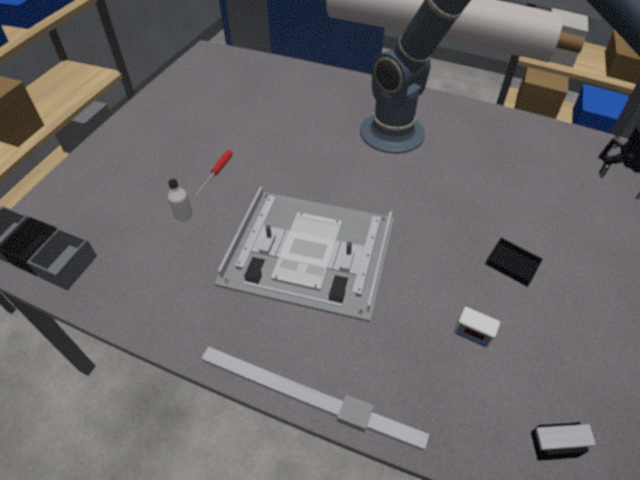

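The top view shows the carriage with corners near (252,176), (402,163), (415,288) and (263,303). The post tips are near (291,231) left and (376,223) right, and the hoods near (288,190) and (370,182). The bystanders are well clear, at least 60 px to the side. In the scene view the posts are dark streaks near (349,247) left and (268,231) right.

```bash
cat > h.py <<'E'
import cv2, numpy as np
def und(f,uv):
    K=np.array([[f["fx"],0,f["cx"]],[0,f["fy"],f["cy"]],[0,0,1]],float)
    return cv2.undistortPoints(np.array(uv,float).reshape(-1,1,2),K,np.array(f["dist_coeffs"],float)).reshape(-1,2)
def onplane(f,uv,z):
    R=np.array(f["R"]);C=-R.T@np.array(f["t"])
    d=np.c_[und(f,uv),np.ones(len(np.reshape(uv,(-1,2))))]@R
    return C+d*((z-C[2])/d[:,2])[:,None]
def tri(f,a,g,b):
    P=[np.c_[np.array(q["R"]),np.array(q["t"])] for q in (f,g)]
    X=cv2.triangulatePoints(P[0],P[1],und(f,a).T,und(g,b).T)
    return (X[:3]/X[3]).T
def dark(f,box,thr,amin=8):
    x0,y0,x1,y1=box
    g=cv2.cvtColor(np.array(f["image"])[y0:y1,x0:x1],cv2.COLOR_RGB2GRAY)
    n,l,s,c=cv2.connectedComponentsWithStats((g<thr).astype(np.uint8))
    return [(int(s[i][4]),(s[i][:4]+[x0,y0,0,0]).tolist(),np.round(c[i]+[x0,y0],1).tolist()) for i in range(1,n) if s[i][4]>=amin]
E
python3 - <<'E'
from h import *
t=dict(np.load("top0.npz"));s=dict(np.load("scene0.npz"))
for th in (60,):
    print("top",*dark(t,(262,165,402,290),th),sep="\n"); print("scene",*dark(s,(235,200,380,302),th),sep="\n")
cor=[(252,176),(402,163),(415,288),(263,303)]
print(onplane(t,cor,.012).round(3))
a=cv2.resize(t["image"][160:310,245:425],None,fx=4,fy=4,interpolation=2)[:,:,::-1]
b=cv2.resize(s["image"][180:320,210:400],None,fx=4,fy=4,interpolation=2)[:,:,::-1]
cv2.imwrite("pics/ct.png",a);cv2.imwrite("pics/cs.png",b)
E
```

```text
top
(165, [362, 171, 16, 23], [370.4, 180.1])
(8, [373, 222, 4, 4], [374.0, 224.1])
scene
(15, [267, 229, 3, 7], [268.4, 231.9])
(16, [347, 246, 3, 7], [348.3, 249.3])
(282, [245, 258, 19, 25], [254.1, 270.4])
(294, [330, 277, 17, 25], [337.8, 289.0])
[[ 0.698  0.155  0.012]
 [ 0.746 -0.233  0.012]
 [ 0.422 -0.27   0.012]
 [ 0.374  0.114  0.012]]
```

View pics/ct.png

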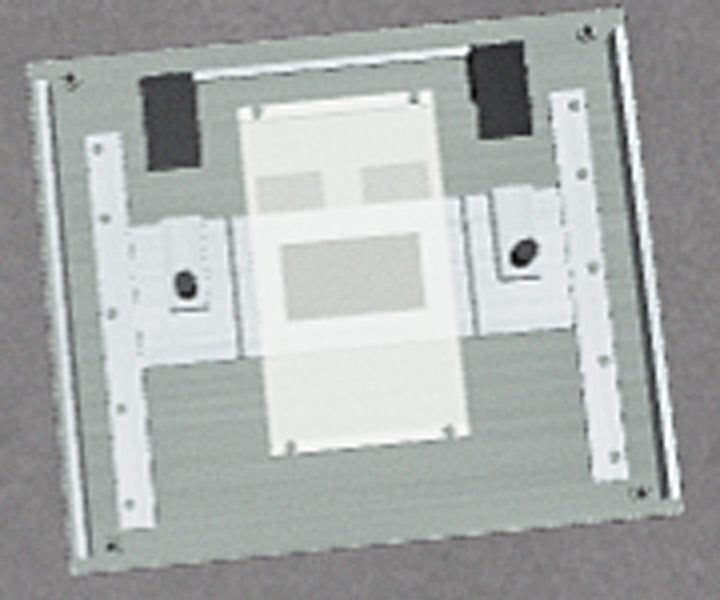

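View pics/cs.png

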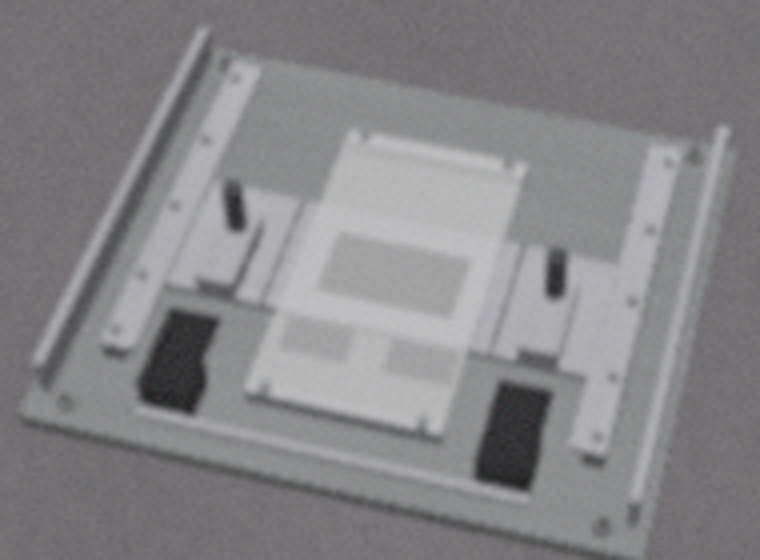

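```bash
cat >> h.py <<'E'
def geom():
    t=dict(np.load("top0.npz"));s=dict(np.load("scene0.npz"))
    c=np.array([(28,63),(622,10),(682,512),(75,573)])/4+[245,160]
    cor=onplane(t,c,.012)[:,:2]
    ax=(cor[0]+cor[1]-cor[2]-cor[3]); yaw=np.arctan2(ax[1],ax[0])
    ay=(cor[0]+cor[3]-cor[1]-cor[2]); yaw2=np.arctan2(-ay[0],ay[1])
    P=tri(t,[(291.2,230.),(376.7,222.)],s,[(349,243.5),(268.2,226.5)])
    return cor,cor.mean(0),yaw,yaw2,P
E
python3 - <<'E'
from h import *
from plant import robot
cor,o,y1,y2,P=geom();print(cor.round(4),o,y1,y2);print(P.round(4))
y=(y1+y2)/2;R=np.array([[np.cos(y),-np.sin(y)],[np.sin(y),np.cos(y)]])
print("posts in carriage",((P[:,:2]-o)@R).round(4), "edges",np.linalg.norm(cor-np.roll(cor,-1,0),axis=1))
t=dict(np.load("top0.npz"));h=onplane(t,np.array([(171,121),(500,90)])/4+[245,160],.041)[:,:2];print("hoods",((h-o)@R).round(4))
print(onplane(t,[(291.2,230.),(376.7,222.)],.072).round(4))
for yy in (y,y+np.pi):
  for p in P: print(yy, robot.inverse_kinematics([p[0],p[1],.06],[np.pi,0,yy]))
E
```

```text
[[ 0.699   0.1555]
 [ 0.7475 -0.2294]
 [ 0.4224 -0.2709]
 [ 0.3734  0.112 ]] [ 0.56056919 -0.05820469] 0.1301109607376445 0.12618792799431744
[[ 0.553   0.0476  0.0727]
 [ 0.5789 -0.1595  0.0729]]
posts in carriage [[ 0.006   0.1059]
 [ 0.0052 -0.1028]] edges [0.3879354  0.32778467 0.38600848 0.32850468]
hoods [[ 0.1114  0.1052]
 [ 0.1116 -0.1035]]
[[ 0.5533  0.0469  0.072 ]
 [ 0.5795 -0.1607  0.072 ]]
0.12814944436598097 [-0.58268613  0.52154585  0.55553362  1.99080328 -0.40139072  0.73763397
 -1.22723304]
0.12814944436598097 [-0.29710146  0.62190794  0.69360065  1.88815078 -0.53226497  0.8240734
 -0.7649432 ]
3.269742097955774 [-0.22811272  0.46934369  0.08511102  1.9703704  -0.05942234  0.70421135
  1.59208754]
3.269742097955774 [-0.02213372  0.54099901  0.2978366   1.87232641 -0.2211106   0.76022863
  2.09558957]
```

```bash
cat > r.py <<'E'
from h import *
from plant import robot
_,O,a,b,_=geom(); Y=(a+b)/2
RC=np.array([[np.cos(Y),-np.sin(Y)],[np.sin(Y),np.cos(Y)]]); Z=.064
ATT=[np.pi,0,Y+np.pi-2*np.pi]
W=lambda x,y,z=Z: [*(O+RC@[x,y]),z]
def pos():
    s=robot.sense(); return s["t"],(np.array(s["tcp_pos"][:2])-O)@RC,s["tcp_pos"][2],np.array(s["wrist_force"][:2])@RC
def push(side,x,N,vel=.03,back=.010):
    y=.105*side
    hit=robot.move_straight(W(x,y),vel=vel,contact_N=N)
    t,p,z,f=pos(); robot.move_straight(W(p[0]-back,y),vel=.1)
    print("L" if side>0 else "R","hit" if hit else "free","t%.1f"%t,"x %.1f y %.1f z %.1f mm"%(p[0]*1e3,p[1]*1e3,z*1e3),"f",f.round(1),flush=True)
    return hit,p[0]
def over(side,x): robot.move_straight(W(x,.105*side),vel=.2)
E
python3 - <<'E'
from r import *
robot.grip(0.0)
robot.goto(W(-.04,.105,.15),ATT)
robot.move_straight(W(-.04,.105),vel=.15)
print(pos())
push(1,.0,6)
print(pos())
E
```

```text
(3.7917, array([-0.03934542,  0.10516234]), np.float64(0.06445519032685977), array([-0.81566645, -0.14531933]))
L free t5.3 x -0.2 y 105.0 z 64.0 mm f [0.3 0.7]
(5.525, array([-0.01086436,  0.10494264]), np.float64(0.06397130869566704), array([0.73986677, 0.03920825]))
```

```bash
python3 - <<'E'
from r import *
hit,x=push(1,.012,6)
f=robot.grab_frame("scene")
cv2.imwrite("pics/s1.png",cv2.resize(f["image"][150:330,200:440],None,fx=3,fy=3)[:,:,::-1])
E
```

```text
L free t6.4 x 11.8 y 105.0 z 63.9 mm f [-0.3  0.1]
```

View pics/s1.png

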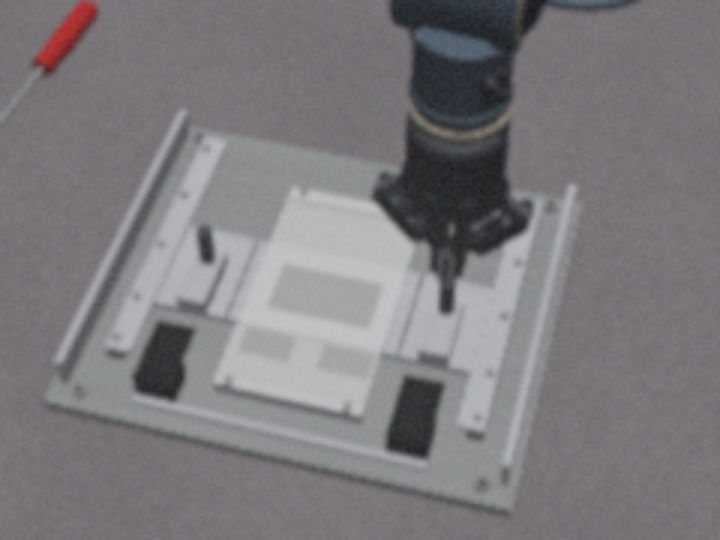

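The picture shows the gripper over the left post. The post base is at crop (447,310), which is full (349,253), almost where it started. I need to check the jaw opening and whether the post moved at all.

```bash
python3 - <<'E'
from r import *
s=robot.sense();print(s["opening"],s["gripper_force"],s["tcp_rot"],s["tcp_pos"])
robot.move_straight(W(-.05,.105),vel=.2)
f=robot.grab_frame("scene");g=robot.grab_frame("top")
s0=dict(np.load("scene0.npz"))
for q in (s0,f):
    print([d for d in dark(q,(235,200,380,302),60)])
A=cv2.resize(f["image"][190:310,280:440],None,fx=4,fy=4,interpolation=2)[:,:,::-1]
cv2.imwrite("pics/s2.png",A)
E
```

```text
0.0015880856163700914 0.0 [ 3.14153908e+00  2.24403915e-04 -3.01348161e+00] [0.54888413 0.04614249 0.06413113]
[(15, [267, 229, 3, 7], [268.4, 231.9]), (16, [347, 246, 3, 7], [348.3, 249.3]), (282, [245, 258, 19, 25], [254.1, 270.4]), (294, [330, 277, 17, 25], [337.8, 289.0])]
[(599, [330, 200, 50, 26], [355.7, 208.0]), (11, [267, 229, 3, 7], [268.2, 232.4]), (13, [347, 247, 3, 6], [348.4, 249.6]), (274, [246, 258, 17, 25], [254.0, 270.5]), (286, [330, 277, 17, 25], [337.8, 288.9])]
```

View pics/s2.png

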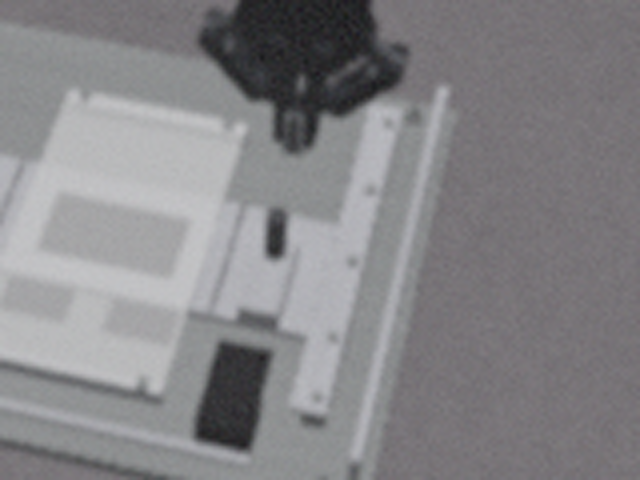

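The left post hasn't moved (blob at (348.4,249.6), same as before), so the fingers passed over it. The fingertip is at about (353.7,227.5). I'll work out how high that is.

```bash
python3 - <<'E'
from r import *
f=dict(np.load("scene0.npz")); print(pos())
for z in (.04,.05,.06,.07,.08,.09):
    print(z,((onplane(f,[(353.7,227.5),(348.5,243.5)],z)[:,:2]-O)@RC*1e3).round(1).tolist())
E
```

```text
(7.225, array([-0.04851027,  0.10510561]), np.float64(0.06441438497946134), array([-0.07722327, -0.82430293]))
0.04 [[-75.4, 102.2], [-19.8, 101.1]]
0.05 [[-66.8, 103.5], [-11.9, 102.4]]
0.06 [[-58.3, 104.9], [-3.9, 103.8]]
0.07 [[-49.7, 106.2], [4.0, 105.2]]
0.08 [[-41.1, 107.6], [12.0, 106.5]]
0.09 [[-32.5, 108.9], [20.0, 107.9]]
```

```bash
python3 - <<'E'
from r import *
f=robot.grab_frame("scene")
z=f["range_z"];g=cv2.cvtColor(f["image"],cv2.COLOR_RGB2GRAY)
R=np.array(f["R"]);t=np.array(f["t"])
for v in range(216,236,2):
  for u in (351,354,357):
    if z[v,u]>0:
        X=R.T@(np.r_[und(f,[(u,v)])[0],1]*z[v,u]-t); print(u,v,g[v,u],((X[:2]-O)@RC*1e3).round(0),round(X[2]*1e3),end=" | ")
  print()
E
```

```text
351 216 41 [-37.  99.] 124 | 354 216 48 [-51. 104.] 111 | 357 216 47 [-38. 114.] 127 | 
351 218 81 [-36. 100.] 119 | 354 218 71 [-36. 107.] 121 | 357 218 43 [-37. 114.] 121 | 
351 220 78 [-40. 100.] 107 | 354 220 82 [-40. 107.] 109 | 357 220 49 [-38. 115.] 114 | 
351 222 73 [-37. 100.] 102 | 354 222 74 [-39. 107.] 102 | 357 222 40 [-42. 114.] 102 | 
351 224 67 [-39. 101.] 94 | 354 224 72 [-38. 108.] 97 | 357 224 52 [-45. 114.] 91 | 
351 226 78 [-36. 101.] 89 | 354 226 76 [-38. 109.] 90 | 357 226 74 [-42. 115.] 87 | 
351 228 117 [-37. 102.] 81 | 354 228 98 [-39. 109.] 81 | 357 228 134 [-98. 108.] 14 | 
351 230 146 [-90.  93.] 11 | 354 230 135 [-92. 101.] 10 | 357 230 143 [-92. 109.] 13 | 
351 232 142 [-82.  95.] 12 | 354 232 140 [-86. 102.] 10 | 357 232 142 [-88. 110.] 10 | 
351 234 146 [-77.  96.] 10 | 354 234 145 [-77. 104.] 12 | 357 234 144 [-80. 112.] 12 |
```

The finger's front face is at x = -38 mm, as expected, but the tips are at z of about 80 mm, roughly 27 mm higher than `nose_length` implies. I'll lower the arm with contact sensing and measure again.

```bash
python3 - <<'E'
from r import *
robot.move_straight(W(-.06,.105),vel=.1)
print(robot.move_straight(W(-.06,.105,.038),vel=.05,contact_N=4)); print(pos())
f=robot.grab_frame("scene")
z=f["range_z"];R=np.array(f["R"]);t=np.array(f["t"])
vs,us=np.mgrid[205:270,335:370];m=z[vs,us]>0
uv=np.c_[us[m],vs[m]];X=(np.c_[und(f,uv),np.ones(len(uv))]*z[vs,us][m][:,None]-t)@R
q=np.c_[(X[:,:2]-O)@RC,X[:,2]]
k=(abs(q[:,1]-.105)<.012)&(q[:,2]>.03)&(q[:,0]<-.03)&(q[:,0]>-.08)
q=q[k]; q=q[q[:,2].argsort()];print((q[:12]*1e3).round(0).tolist())
E
```

```text
False
(8.1917, array([-0.05996741,  0.10494493]), np.float64(0.037849971709741664), array([1.01654362, 0.2332923 ]))
[[-52.0, 102.0, 49.0], [-52.0, 100.0, 52.0], [-49.0, 105.0, 53.0], [-50.0, 110.0, 53.0], [-49.0, 108.0, 54.0], [-56.0, 96.0, 54.0], [-50.0, 103.0, 55.0], [-50.0, 110.0, 57.0], [-54.0, 112.0, 57.0], [-55.0, 117.0, 58.0], [-51.0, 105.0, 58.0], [-54.0, 115.0, 58.0]]
```

The tip is now at about z = 52 mm, a good height to push at. Starting the walk.

```bash
sed -i 's/Z=.064/Z=.038/' r.py; python3 - <<'E'
from r import *
over(1,-.02)
h,x=push(1,.0,6,vel=.03)
h,x=push(1,.03,6,vel=.03) if not h else (h,x)
E
```

```text
L free t9.4 x -0.8 y 105.2 z 37.8 mm f [-2.6  0.6]
L hit t10.3 x -0.6 y 105.0 z 37.4 mm f [-0.4 -0.4]
```

```bash
python3 - <<'E'
from r import *
h,x=push(1,.03,8,vel=.02,back=.015)
over(-1,-.025)
h,x=push(-1,.03,8,vel=.02,back=.015)
E
```

```text
L hit t11.4 x -0.7 y 105.1 z 37.3 mm f [-0.1 -0. ]
R hit t14.7 x 10.6 y -105.0 z 37.4 mm f [-0.4 -0.2]
```

```bash
python3 - <<'E'
from r import *
last={1:-.0007,-1:.0106}
for side in (1,-1,1,-1):
    over(side,min(last[side]-.008,pos()[1][0]+.0) if False else last[side]-.008)
    h,x=push(side,.055,8,vel=.025,back=.012)
    print("gain %.1f"%((x-last[side])*1e3)); g=x-last[side]; last[side]=x
    if abs(g)<.001: break
E
```

```text
L hit t17.5 x 21.7 y 105.3 z 37.3 mm f [-0.1 -0.3]
gain 22.4
R hit t20.3 x 31.9 y -105.7 z 37.4 mm f [0.2 0.2]
gain 21.3
L hit t22.6 x 29.0 y 105.8 z 37.3 mm f [0.4 0.3]
gain 7.3
R hit t24.6 x 32.0 y -104.7 z 37.3 mm f [-0.9  0.5]
gain 0.1
```

```bash
python3 - <<'E'
from r import *
last={1:.029,-1:.032}
for side in (1,-1,1,-1):
    over(side,last[side]-.006)
    h,x=push(side,.055,12,vel=.015,back=.008)
    print("gain %.1f"%((x-last[side])*1e3)); last[side]=x
E
```

```text
L hit t27.1 x 31.6 y 105.9 z 37.3 mm f [-0.3  0.2]
gain 2.6
R hit t29.5 x 31.4 y -104.9 z 37.3 mm f [-0.9  0.9]
gain -0.6
L hit t31.8 x 30.9 y 105.1 z 37.3 mm f [-0.6  0.7]
gain -0.7
R hit t34.2 x 30.7 y -104.9 z 37.3 mm f [-0.5 -0.3]
gain -0.7
```

Both posts stall level, at about 48.5 mm. To tell a true bottom from an impact trigger, I'll press slowly from light contact at a slightly higher threshold.

```bash
python3 - <<'E'
from r import *
for side in (-1,1):
    over(side,.024)
    robot.move_straight(W(.029,.105*side),vel=.03,contact_N=3); print(pos())
    h,x=push(side,.045,14,vel=.006,back=.008)
E
```

```text
(34.975, array([ 0.02936713, -0.10487055]), np.float64(0.03796672747724407), array([-0.13080958,  0.80531202]))
R hit t36.3 x 30.3 y -104.9 z 37.4 mm f [0.5 0.3]
(38.0583, array([0.02929852, 0.1042358 ]), np.float64(0.037982838214311476), array([-0.54578708, -0.20963159]))
L hit t39.3 x 29.7 y 105.1 z 37.3 mm f [-0.8 -0. ]
```

```bash
python3 - <<'E'
from r import *
robot.move_straight(W(.015,.105,.15),vel=.2)
robot.goto([.35,.35,.25],ATT)
f=robot.grab_frame("top");g=robot.grab_frame("scene");print(pos()[0])
for n,q in (("a",f),("b",g)): np.savez(n+".npz",**{k:np.array(v) for k,v in q.items()})
print(dark(f,(262,165,402,290),75,4));print(dark(g,(235,200,380,320),60,4))
A=cv2.resize(f["image"][160:260,255:415],None,fx=5,fy=5,interpolation=2)[:,:,::-1]
cv2.imwrite("pics/t3.png",A)
B=cv2.resize(g["image"][190:310,220:380],None,fx=5,fy=5,interpolation=2)[:,:,::-1]
cv2.imwrite("pics/s3.png",B)
E
```

```text
41.7917
[(6, [398, 169, 1, 6], [398.0, 171.5]), (302, [362, 171, 16, 24], [369.7, 181.9]), (157, [280, 178, 15, 24], [286.6, 186.4]), (7, [399, 177, 1, 7], [399.0, 180.0]), (6, [400, 186, 1, 6], [400.0, 188.5]), (5, [286, 190, 4, 5], [287.6, 192.0]), (5, [401, 194, 1, 5], [401.0, 196.0]), (18, [287, 196, 8, 5], [291.7, 198.7]), (17, [370, 202, 6, 7], [372.6, 204.9]), (4, [287, 210, 4, 2], [288.5, 210.5]), (9, [287, 213, 5, 4], [288.9, 214.4])]
[(12, [262, 243, 3, 7], [263.1, 246.2]), (280, [245, 259, 19, 24], [254.2, 270.4]), (17, [344, 261, 3, 7], [344.8, 264.0]), (289, [330, 277, 17, 25], [337.7, 289.1])]
```

View pics/t3.png

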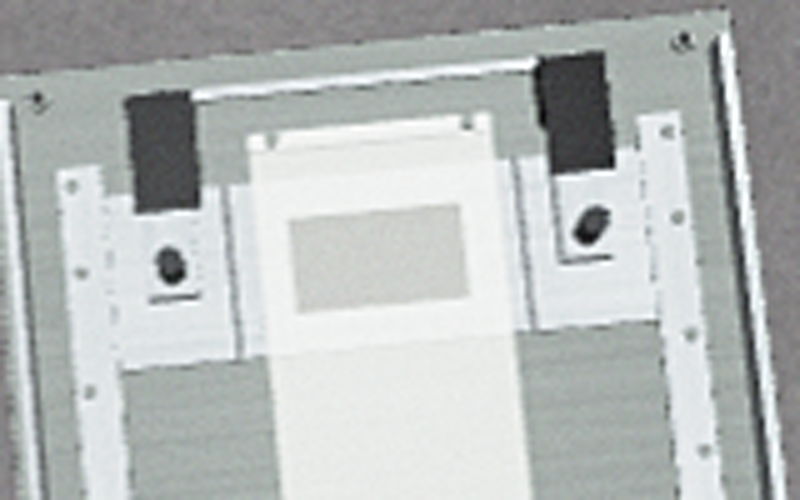

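View pics/s3.png

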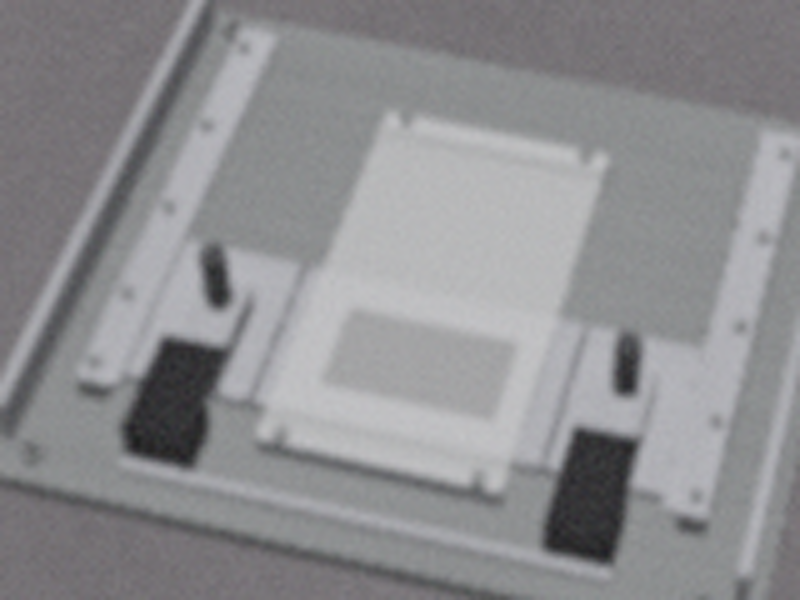

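The pictures show the shutter square in the track with both lugs under the hoods. The posts are at t3 (171,262) and (592,220). One last check by feel: press in 0.5 mm steps and read the force, to tell a hard stop from plunger resistance.

```bash
python3 - <<'E'
from r import *
f=dict(np.load("a.npz"));g=dict(np.load("b.npz"))
P=tri(f,[(289.2,212.4),(373.4,204)],g,[(345.4,257.5),(262.2,239.5)]);print(((P[:,:2]-O)@RC*1e3).round(1),P[:,2].round(3))
robot.goto(W(.015,.105,.12),ATT); robot.move_straight(W(.018,.105),vel=.2)
for side in (1,-1):
    over(side,.02); robot.move_straight(W(.028,.105*side),vel=.05,contact_N=6)
    f0=pos()[3][0]; out=[]; x=.028
    while x<.037:
        x+=.0005; robot.move_straight(W(x,.105*side),vel=.02); t,p,_,fo=pos()
        out.append((round(x*1e3,1),round(p[0]*1e3,1),round(fo[0]-f0,1)))
        if fo[0]-f0<-12: break
    robot.move_straight(W(.018,.105*side),vel=.05); print(side,round(t,1),out,flush=True)
E
```

```text
[[  49.5  107. ]
 [  50.3 -100.9]] [0.072 0.075]
1 48.9 [(28.5, np.float64(28.4), np.float64(0.2)), (29.0, np.float64(29.0), np.float64(-0.7)), (29.5, np.float64(29.6), np.float64(-0.2)), (30.0, np.float64(30.0), np.float64(-0.7)), (30.5, np.float64(30.5), np.float64(-1.0)), (31.0, np.float64(31.0), np.float64(-0.5)), (31.5, np.float64(31.5), np.float64(-1.1)), (32.0, np.float64(32.0), np.float64(-0.1)), (32.5, np.float64(32.5), np.float64(-0.4)), (33.0, np.float64(33.0), np.float64(-0.3)), (33.5, np.float64(33.5), np.float64(-0.4)), (34.0, np.float64(33.5), np.float64(-2.3)), (34.5, np.float64(33.6), np.float64(-3.7)), (35.0, np.float64(33.6), np.float64(-5.4)), (35.5, np.float64(33.6), np.float64(-7.4)), (36.0, np.float64(33.6), np.float64(-9.1)), (36.5, np.float64(33.6), np.float64(-9.6)), (37.0, np.float64(33.6), np.float64(-10.2))]
-1 55.4 [(28.5, np.float64(28.4), np.float64(-0.7)), (29.0, np.float64(29.0), np.float64(-0.0)), (29.5, np.float64(29.5), np.float64(-0.1)), (30.0, np.float64(30.1), np.float64(-0.6)), (30.5, np.float64(30.5), np.float64(-0.3)), (31.0, np.float64(31.0), np.float64(-0.3)), (31.5, np.float64(31.6), np.float64(-0.7)), (32.0, np.float64(32.0), np.float64(-0.5)), (32.5, np.float64(32.5), np.float64(-1.6)), (33.0, np.float64(33.0), np.float64(0.1)), (33.5, np.float64(33.5), np.float64(0.1)), (34.0, np.float64(33.6), np.float64(-1.6)), (34.5, np.float64(33.6), np.float64(-3.5)), (35.0, np.float64(33.7), np.float64(-5.1)), (35.5, np.float64(33.7), np.float64(-6.0)), (36.0, np.float64(33.7), np.float64(-7.4)), (36.5, np.float64(33.7), np.float64(-9.9)), (37.0, np.float64(33.7), np.float64(-9.3))]
```

Both posts stop dead at the same x (33.6 and 33.7 mm TCP) with up to 10 N and no creep, well above plunger plus friction. That is home, so I'll retreat and hand in.

```bash
python3 - <<'E'
from r import *
robot.move_straight(W(.0,-.105,.15),vel=.2); robot.sleep(.3); print(pos()[0]); print(robot.close_job())
E
```

```text
56.9583
the job is handed in; nothing more can be done
None
```

I walked the shutter home by alternate pushes and handed the job in at 57 s: both posts stand level at about 50 mm of carriage x and stopped dead when pressed with about 10 N, so both plungers should be fully in (judged by feel, since they sit under the hoods and no verdict was returned).

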